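# Show which bottle to fill and close

### The arm

A 7-joint arm with a two-finger parallel gripper is mounted at the origin on a cart in front of the work surface, level with it; the furniture and walls round the work are solid. World frame = base frame: x ahead of the robot, y to its left, z up, the work surface at z = 0. Lengths are in m, angles in degrees, forces in N, time in s.
With the tool pointing down it reaches from about 0.4 to 0.875 m from the base axis. Payload 6.5 kg.
Tool frame: the origin (TCP) lies between the finger pads; the fingertips stand 22 mm ahead of it and the grasp point (between the pads) lies 3 mm ahead of it; z points along the fingers, y is the direction in which the jaws open and shut (so a half turn about z gives the same grasp; the last joint's range is limited). The gripper opens to 85 mm and grips with 20 to 120 N. Pads are 22 mm wide; open, the fingers measure 114 mm over their backs; the gripper's body (76 mm by 85 mm) begins 54 mm behind the grasp point. The pads swing forward as they close: fully open they stand 13 mm farther back than shut.
Start: joints at [-77.991, 30.733, -0.252, 88.115, 0.149, 61.152, -4.079], TCP at [0.177, 0.625, 0.253] pointing down, gripper open.
Joint ranges: [-154.64, 154.64], [-21.42, 123.67], [-72.66, 72.17], [13.99, 137.28], [-74.86, 254.86], [10.95, 109.41], [-158.01, 158.01]. Speed limits (degrees/s): [136.94, 136.94, 180, 180, 180, 180, 180].

### API

Orientations are given as [roll, pitch, yaw] about the fixed x, y, z axes, in that order (R = Rz(yaw) Ry(pitch) Rx(roll)).
In Python, from rig import bot gives the robot as it stands.
- The arm moves only by the shell command python3 -m crank 'ROWS'. ROWS is JSON, a list that holds one entry, the list of rows, each a list of 7 numbers: the opening, from 0 (shut) to 1 (fully open), then the shift along the world's x, y, z in m, then the turn, a rotation vector about the world's x, y, z in degrees. In form: [[[hand, x, y, z, wx, wy, wz], ...]]. A call has 1 to 12 rows; each row shifts and turns the commanded pose from where the row before left it; what a row does not reach is not made up. A row lasts 1/12 s, in which the tool goes at most 41.7 mm and 7.16 degrees, less where a joint would pass 70% of its speed; a pose out of reach is approached as far as the arm can. A call with a gripper value outside its range is refused whole. The fingers move at their own pace and stop on an object; the grip force is fixed at half the most. Time passes only in rows, so rows that do not move let the fingers close. It gives the time, the measured TCP pose, the force and the opening at its end, in the units of the state.
- bot.get_obs(): the state, without advancing time (a new reading comes with each control period).
- bot.camera(name): name is "scene" or "side" or "wrist"; returns the picture (480x640x3 uint8, red, green, blue); there is no depth.
- bot.get_calibration(name): a dict with "camera_matrix" (3x3 intrinsics, pixels), "k1" (the pictures are not rectified: a ray, as slopes to the right and down, at radius r is drawn at 1 + k1 r^2 times it, then the intrinsics apply), "extrinsics" (4x4, takes a point from camera to world coordinates). Camera axes: x right, y down, z forward; pixel columns grow to the right and rows downward; lengths in m; the calibration is good to about 2 mm. A picture is of the moment at which its call begins: read the wrist's pose just before it. get_calibration takes no time and is no camera call; for the wrist camera it gives the pose at the moment of the call.
- bot.close_job(): hands the job in, once; it reports no verdict.
The state is a dict: "t": time; "qpos": joint angles; "qvel": joint speeds; "joint_torque": joint torques, N m; "position": TCP position; "orientation": TCP orientation; "force": force on the tool from outside, world axes, zero at the start; "ft_torque": the same for the moment, N m; "grip_width": opening from 0.0 (shut) to 1.0 (fully open).
Only numpy, scipy, OpenCV 4.12 (cv2) and the standard library are available. Lean on these libraries where they do the work, as an engineer would, in place of code of your own. Each camera call takes 0.05 s, during which the arm holds its last target.

### The job

Show a helper how to finish the one bottle, of the row of three glass bottles in front of you, that has no cap beside its foot: with your fingertips point from just above, first at the shell dish of silver grit a little behind that row, then at the open mouth of that bottle, and last at the spare cap that stands alone behind the row too. Hold the point midway between your fingertips over the middle of each thing, two or three centimetres above it, for about two seconds, and finish while still pointing at the spare cap. Touch, move and lift nothing, travel well above everything on the way, and never come down over another bottle, cap or pot.

Things in the scene. Friction and masses are not known exactly. Their poses are not given: they have to be found in the camera images.
- mouth_1 (a point): clear conical glass bottle with an open screw neck, 57 mm across the foot, 104 mm tall, neck 30 mm across; this point is the centre of its open mouth, at the very top. This bottle has a cap beside its foot (cap_1), so it is not the one to show.
- mouth_2 (a point): clear conical glass bottle with an open screw neck, 57 mm across the foot, 104 mm tall, neck 30 mm across; this point is the centre of its open mouth, at the very top. This bottle has a cap beside its foot (cap_2), so it is not the one to show.
- mouth_3 (a point): clear conical glass bottle with an open screw neck, 57 mm across the foot, 104 mm tall, neck 30 mm across; this point is the centre of its open mouth, at the very top. This is the bottle to show: it has no cap beside its foot. The three bottles stand in a row across the table, nearest to the robot, in any order, 0.2 m or more apart.
- cap_1_top (a point): screw cap, 33 mm across and 22 mm tall, standing on the table with its open side up; this point lies on its axis at its upper rim; it belongs to bottle 1 and stands 56 to 68 mm from that bottle's axis, on the robot's side of it.
- cap_2_top (a point): screw cap, 33 mm across and 22 mm tall, standing on the table with its open side up; this point lies on its axis at its upper rim; it belongs to bottle 2 and stands 56 to 68 mm from that bottle's axis, on the robot's side of it.
- spare_cap_top (a point): screw cap, 33 mm across and 22 mm tall, standing on the table with its open side up; this point lies on its axis at its upper rim; it is the spare cap, alone in the second row behind the bottles, at least 0.12 m from any of them.
- grit_dish_top (a point): small oval half shell holding silver grit, 57 x 77 mm, 22 mm tall; this point is over its middle, level with its rim. It stands in the second row; dish, spare cap and pot stand there in any order, some 0.2 m apart, 0.61 to 0.66 m ahead of the robot's base axis. (Another dish and more bottles far to the side or back of the table are not part of the job.)
- pot_top (a point): round pigment pot with a ribbed cap, 29 mm across, 52 mm tall, in the second row; this point is the centre of its top. Bystander.
- dropper_a: slim dropper bottle, 20 mm across, 67 mm tall, behind the second row; origin at the centre of its foot, z up. Bystander.
- tweezers_a: steel tweezers lying flat between the two rows, about 115 x 16 x 10 mm, long axis y; origin in the middle of the underside. Bystander.
- dropper_b: slim dropper bottle, 20 mm across, 67 mm tall, behind the second row; origin at the centre of its foot, z up. Bystander.
- tweezers_b: steel tweezers lying flat between the two rows, about 115 x 16 x 10 mm, long axis y; origin in the middle of the underside. Bystander.
Mind the look-alikes: they are no part of the job. Leave any green or turquoise look-alike of the part that bears mouth_3 alone.

How it is judged (in metres and radians):
On the way, in this order (a step that is already met when the one before it is completed fails the run):
1. points at the dish of grit from just above for about two seconds (horizontal distance between the grasp point and grit_dish_top below 0.025 m and z of the grasp point in the frame of grit_dish_top between 0.018 and 0.09 m), for 1.8 s.
2. points at the mouth of the bottle that has no cap, for about two seconds (horizontal distance between the grasp point and mouth_3 below 0.025 m and z of the grasp point in the frame of mouth_3 between 0.018 and 0.09 m), for 1.8 s.
3. points at the spare cap for about two seconds (horizontal distance between the grasp point and spare_cap_top below 0.025 m and z of the grasp point in the frame of spare_cap_top between 0.018 and 0.09 m), for 1.8 s.
At the end, for the whole second after the job is handed in: The gripper still points at the spare cap: its grasp point (about 19 mm behind the fingertips) is within 25 mm of the cap's axis and 18 to 90 mm above its rim; nothing on the table has moved by more than 6 mm (all of step 3 and distance of each of mouth_1, mouth_2, mouth_3, cap_1_top, cap_2_top, spare_cap_top, grit_dish_top, pot_top, dropper_a, dropper_b, tweezers_a, tweezers_b from where it was at the start of the episode below 0.006 m); the robot touches nothing.
It fails at once if something on the table is moved or lifted by more than 6 mm (not (distance of each of mouth_1, mouth_2, mouth_3, cap_1_top, cap_2_top, spare_cap_top, grit_dish_top, pot_top, dropper_a, dropper_b, tweezers_a, tweezers_b from where it was at the start of the episode below 0.006 m)).
It fails at once if the robot touches something (contact force between any of the fingers, the arm and anything else above 0.5 N).
It fails at once if the fingertips come low (within about 4 cm) over the middle of another bottle, cap or pot, as if to point at it ((horizontal distance between the grasp point and mouth_1 below 0.02 m and z of the grasp point in the frame of mouth_1 between -0.03 and 0.06 m) or (horizontal distance between the grasp point and mouth_2 below 0.02 m and z of the grasp point in the frame of mouth_2 between -0.03 and 0.06 m) or (horizontal distance between the grasp point and cap_1_top below 0.02 m and z of the grasp point in the frame of cap_1_top between -0.03 and 0.06 m) or (horizontal distance between the grasp point and cap_2_top below 0.02 m and z of the grasp point in the frame of cap_2_top between -0.03 and 0.06 m) or (horizontal distance between the grasp point and pot_top below 0.02 m and z of the grasp point in the frame of pot_top between -0.03 and 0.06 m)).
It also fails if it takes over 58 s, if anything falls off the work surface, if the arm or the gripper's body presses on something with over 40 N, if the wrist force passes 120 N, or if a joint passes its speed limit or range.

## Working session

There is one attempt and no reset: what is moved stays moved. The work goes in short steps, Python scripts to look and compute and a shell command to move; the robot and the scene stay as the last step left them, time stands still between calls to the robot, and variables do not carry over. Pictures are saved under pics/ and viewed, and the job is handed in when it is done.

```bash
mkdir -p pics; ls; python3 - <<'E'
from rig import bot
import cv2
print(bot.get_obs())
for n in ("scene","side","wrist"):
    c=bot.get_calibration(n); print(n,c)
    cv2.imwrite(f"pics/{n}0.png",bot.camera(n)[:,:,::-1])
E
```

```text
pics
{'t': 0.0, 'qpos': array([-77.99091667,  30.77871259,  -0.25365936,  88.17007325,
         0.15006738,  61.15201232,  -4.0809861 ]), 'qvel': array([-0.02301406, -0.08560775,  0.03206651, -0.01267073, -0.06702779,
       -0.04121988, -0.05157319]), 'joint_torque': array([-2.83213240e-04, -5.83406460e+01,  1.04853999e+00, -2.59108651e+01,
        1.23226253e-02,  9.46451852e-03, -2.93398637e-05]), 'position': array([0.17687054, 0.62485992, 0.25240368]), 'orientation': array([-1.79899893e+02,  8.66030404e-03,  1.64200505e+02]), 'force': array([ 0.0432528 ,  0.42068142, -0.08092219]), 'ft_torque': array([-0.00313668, -0.03158815, -0.02806055]), 'grip_width': 1.0027515942789675}
scene {'camera_matrix': array([[494.9526263 ,   0.        , 326.73265213],
       [  0.        , 494.9526263 , 243.01194897],
       [  0.        ,   0.        ,   1.        ]]), 'k1': 0.04683828326240662, 'extrinsics': array([[-0.58813075, -0.43359174,  0.68271548, -0.13723292],
       [-0.80842638,  0.33962955, -0.48072712,  0.46927638],
       [-0.02343104, -0.8346556 , -0.55027358,  0.64279949],
       [ 
[... 288 characters left out ...]
18565, -0.10834642,  0.30182841,  0.28770661],
       [-0.32052603,  0.34955537, -0.88038293,  0.80804049],
       [-0.0101194 , -0.93062994, -0.36582168,  0.417754  ],
       [ 0.        ,  0.        ,  0.        ,  1.        ]])}
wrist {'camera_matrix': array([[389.94843224,   0.        , 318.25037525],
       [  0.        , 389.94843224, 234.80149001],
       [  0.        ,   0.        ,   1.        ]]), 'k1': -0.0013093573591059114, 'extrinsics': array([[ 0.27268369,  0.91269339,  0.30435897,  0.09956783],
       [ 0.9621023 , -0.25813198, -0.08790361,  0.64791179],
       [-0.00166426,  0.31679435, -0.94849279,  0.37356537],
       [ 0.        ,  0.        ,  0.        ,  1.        ]])}
```

View pics/scene0.png

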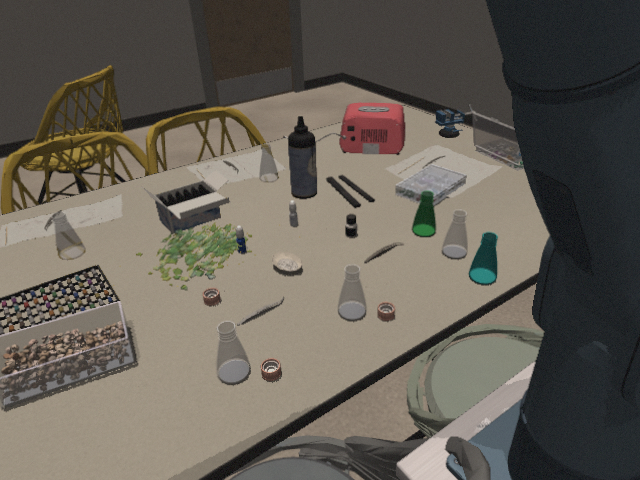

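View pics/side0.png

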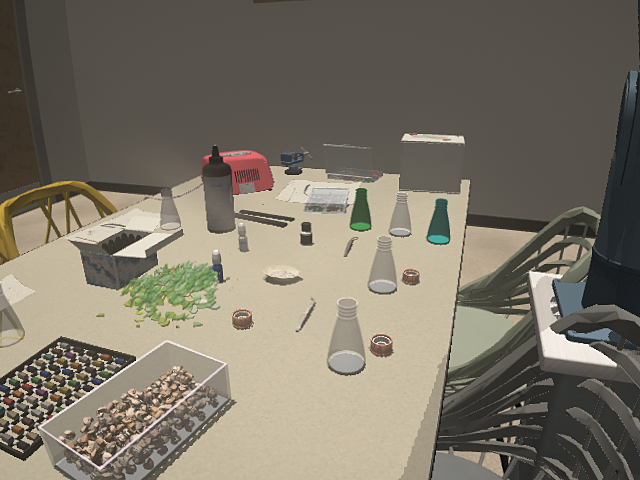

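View pics/wrist0.png

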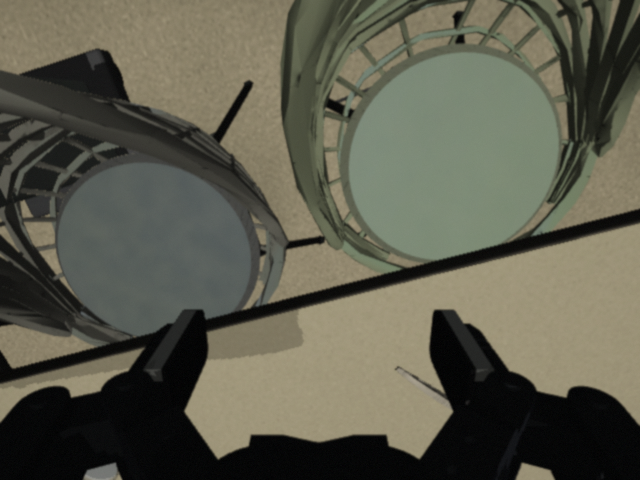

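Scene view: the bottle row is at (233,355) with a cap at (271,370), (352,295) with a cap at (386,311), and clear bottle (455,235) with none. The last has green (425,215) and teal (485,260) look-alikes next to it. The dish is at (287,263), the pot at (351,226) and the spare cap at (211,297). Next I'll enlarge and measure.

```bash
python3 - <<'E'
import cv2,numpy as np
s=cv2.imread("pics/scene0.png"); d=cv2.imread("pics/side0.png")
def crop(im,x,y,w,h,W=400,H=300): return cv2.resize(im[y:y+h,x:x+w],(W,H),interpolation=cv2.INTER_CUBIC)
cv2.imwrite("pics/c1.png",np.vstack([np.hstack([crop(s,400,180,120,90+0),crop(d,340,170,120,90)]),
 np.hstack([crop(s,180,230,140,105),crop(d,220,240,120,90)])]))
E
```

```text
(no output)
```

View pics/c1.png

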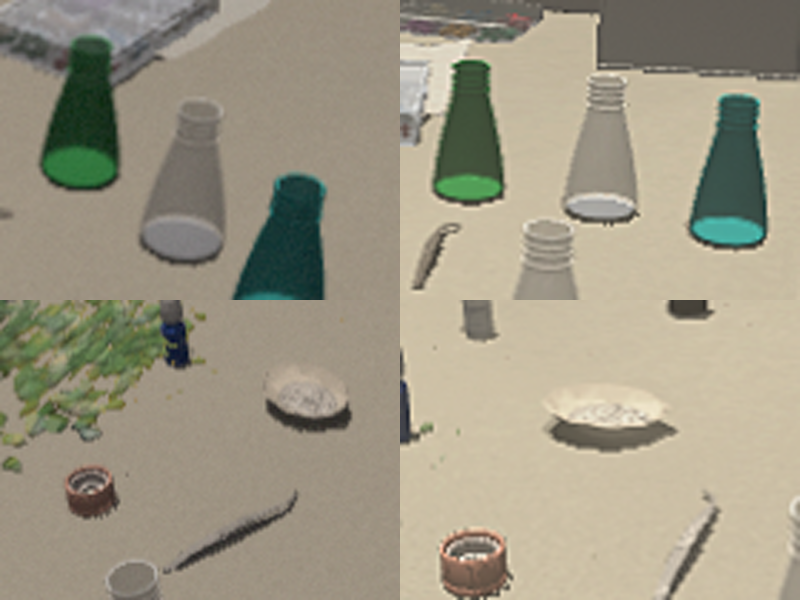

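Enlarged view: the clear bottle at scene (455,235) has no cap near its foot in either view and sits between the green and teal look-alikes, so it is the one to show. The silver grit fills the dish at (287,260), and the spare cap is alone at (212,293).

```bash
cat > h.py <<'E'
import numpy as np,cv2
from rig import bot
def ray(n,u,v,c=None):
    c=c or bot.get_calibration(n); K=c["camera_matrix"];k=c["k1"]
    d=np.array([(u-K[0,2])/K[0,0],(v-K[1,2])/K[1,1]]); s=d.copy()
    for _ in range(30): s=d/(1+k*(s@s))
    E=c["extrinsics"]; r=E[:3,:3]@np.r_[s,1]; return E[:3,3],r/np.linalg.norm(r)
def plane(n,p,z):
    o,r=ray(n,*p); return o+r*(z-o[2])/r[2]
def tri(a,b):
    A=np.zeros((3,3));B=np.zeros(3);R=[ray("scene",*a),ray("side",*b)]
    for o,r in R: P=np.eye(3)-np.outer(r,r);A+=P;B+=P@o
    x=np.linalg.solve(A,B); return x,[np.linalg.norm((np.eye(3)-np.outer(r,r))@(x-o)) for o,r in R]
E
python3 - <<'E'
from h import *
np.set_printoptions(precision=4,suppress=True)
for n,a,b,z in [("mouth3",(460,211.8),(402.1,193.7),.104),("foot3",(454.3,252),(400,232),0),("dish",(287.5,260.5),(281.8,271),.022),("spare",(211.9,293),(242.2,313.5),.022),
 ("pot",(351,216),(306,223),.052),("mA",(352,268),(384,239),.104),("mB",(227,324),(347,302),.104),("capA",(386,308),(411,272),.022),("capB",(271,365),(381,340),.022)]:
    x,e=tri(a,b); print(n,x,e[0]*2e3,plane("scene",a,z)[:2],plane("side",b,z)[:2])
E
```

```text
mouth3 [ 0.4504 -0.297   0.1036] 4.162853161023293 [ 0.4529 -0.2992] [ 0.4481 -0.2893]
foot3 [ 0.4492 -0.295   0.0023] 0.9338227372487977 [ 0.452  -0.2983] [ 0.4497 -0.3   ]
dish [0.6344 0.0317 0.0165] 2.8224765756967662 [0.6298 0.0346] [0.6279 0.0448]
spare [0.6294 0.2126 0.0199] 1.4312104263238057 [0.6279 0.2131] [0.6267 0.2168]
pot [ 0.6515 -0.1584  0.0524] 2.4956391701974283 [ 0.654  -0.1601] [ 0.6501 -0.1565]
mA [0.4343 0.0113 0.1021] 4.270117324126527 [0.4353 0.011 ] [0.4315 0.0207]
mB [0.4361 0.263  0.1039] 5.374094391370495 [0.4398 0.2615] [0.4335 0.2672]
capA [ 0.3842 -0.031   0.0203] 0.8349860806482851 [ 0.3833 -0.03  ] [ 0.3835 -0.0267]
capB [0.3938 0.2158 0.0186] 2.6415083668109305 [0.3925 0.2164] [0.3918 0.2227]
```

Heights come out at 0.104, 0.0165 and 0.020 m against the known 0.104, 0.022 and 0.022, and the second row is at x = 0.63–0.65 as stated. Targets: dish (0.631,0.034), mouth_3 (0.4505,-0.297), spare cap (0.6285,0.2135). I'll travel at z≈0.25 with the gripper shut.

```bash
python3 -m crank '[[[0,0.015,-0.02,0,0,0,0],[0,0.015,-0.02,0,0,0,0],[0,0.015,-0.02,0,0,0,0],[0,0.015,-0.02,0,0,0,0],[0,0.015,-0.02,0,0,0,0],[0,0.015,-0.02,0,0,0,0],[0,0.015,-0.02,0,0,0,0],[0,0.015,-0.02,0,0,0,0],[0,0.015,-0.02,0,0,0,0],[0,0.015,-0.02,0,0,0,0],[0,0.015,-0.02,0,0,0,0],[0,0.015,-0.02,0,0,0,0]]]'
```

```text
t: 1.15
position: [0.3575, 0.3842, 0.2532]
orientation: [-180.0, -0.0, 164.2]
force: [1.5, 0.3, 0.1]
grip_width: 0.002
```

```bash
python3 -m crank '[[[0,0.019,-0.025,0,0,0,0],[0,0.019,-0.025,0,0,0,0],[0,0.019,-0.025,0,0,0,0],[0,0.019,-0.025,0,0,0,0],[0,0.019,-0.025,0,0,0,0],[0,0.019,-0.025,0,0,0,0],[0,0.019,-0.025,0,0,0,0],[0,0.019,-0.025,0,0,0,0],[0,0.019,-0.025,0,0,0,0],[0,0.019,-0.025,0,0,0,0],[0,0.015,-0.02,0,0,0,0],[0,0.01,-0.01,0,0,0,0]]]'
python3 - <<'E'
from h import *
o=bot.get_obs();print(o["position"],o["qpos"])
c=bot.get_calibration("wrist");im=bot.camera("wrist")[:,:,::-1].copy()
cv2.imwrite("pics/w1.png",im);np.save("w1.npy",c["extrinsics"])
E
```

```text
t: 2.15
position: [0.5733, 0.1016, 0.2532]
orientation: [-179.9, 0.0, 164.0]
force: [-0.1, -0.1, 0.1]
grip_width: -0.003
[0.57329524 0.10161189 0.25318344] [-23.74264568  24.30028986  12.17080767  99.37701566  -5.82097611
  56.94570559  64.5258353 ]
```

View pics/w1.png

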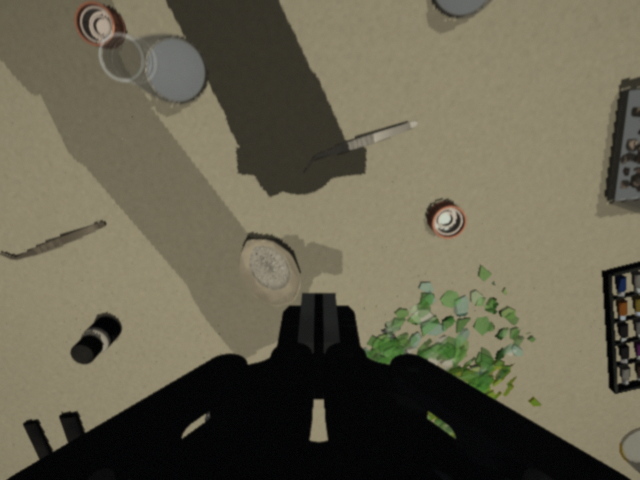

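Wrist view: the dish rim is centred at about (269,268), the spare cap top at about (447,218), and the pot at (95,338). I'll use this as an independent check.

```bash
python3 - <<'E'
from h import *
c=bot.get_calibration("wrist")
print(bot.get_obs()["position"])
for n,p in [("dish",(270,268)),("spare",(446,218))]: print(n,plane("wrist",p,.022))
E
```

```text
[0.57458532 0.10065506 0.25328516]
dish [0.63062516 0.03555588 0.022     ]
spare [0.62802863 0.21043521 0.022     ]
```

All three views agree to about 3 mm. Next I'll centre over the dish and come down to TCP z≈0.072.

```bash
python3 -m crank '[[[0,0.014,-0.016,0,0,0,0],[0,0.014,-0.016,0,0,0,0],[0,0.014,-0.016,0,0,0,0],[0,0.014,-0.017,0,0,0,0],[0,0,0,-0.025,0,0,0],[0,0,0,-0.025,0,0,0],[0,0,0,-0.025,0,0,0],[0,0,0,-0.025,0,0,0],[0,0,0,-0.02,0,0,0],[0,0,0,0,0,0,0],[0,0,0,0,0,0,0],[0,0,0,0,0,0,0]]]'
```

```text
t: 3.2
position: [0.6287, 0.0413, 0.1345]
orientation: [179.9, 0.1, 164.2]
force: [-0.5, 0.2, 0.7]
grip_width: 0.001
```

```bash
python3 -m crank '[[[0,0.002,-0.006,-0.01,0,0,0],[0,0,0,-0.02,0,0,0],[0,0,0,-0.02,0,0,0],[0,0,0,-0.012,0,0,0],[0,0,0,0,0,0,0],[0,0,0,0,0,0,0],[0,0,0,0,0,0,0],[0,0,0,0,0,0,0]]]'
python3 - <<'E'
from h import *
print(bot.get_obs()["position"])
a=bot.camera("scene")[:,:,::-1];b=bot.camera("side")[:,:,::-1]
f=lambda im,x,y:cv2.resize(im[y:y+150,x:x+200],(400,300),interpolation=cv2.INTER_CUBIC)
cv2.imwrite("pics/d1.png",np.hstack([f(a,190,150),f(b,180,160)]))
E
```

```text
t: 3.87
position: [0.6311, 0.0344, 0.0726]
orientation: [180.0, 0.1, 164.2]
force: [0.4, -0.5, -0.4]
grip_width: -0.0
[0.63105203 0.03442627 0.07264533]
```

View pics/d1.png

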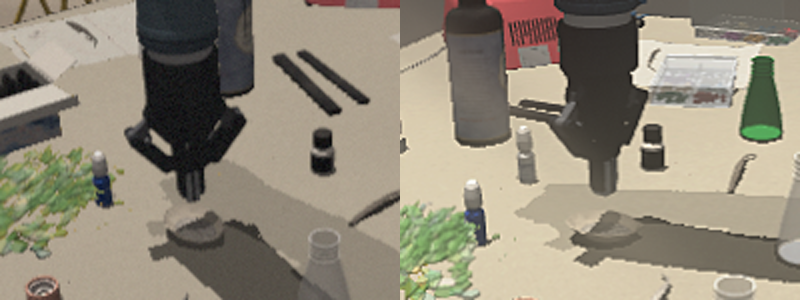

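Both views show the tips over the dish with a clear gap. I'll hold here for about 2.5 s.

```bash
for i in 1 2; do python3 -m crank '[[[0,0,0,0,0,0,0],[0,0,0,0,0,0,0],[0,0,0,0,0,0,0],[0,0,0,0,0,0,0],[0,0,0,0,0,0,0],[0,0,0,0,0,0,0],[0,0,0,0,0,0,0],[0,0,0,0,0,0,0],[0,0,0,0,0,0,0],[0,0,0,0,0,0,0],[0,0,0,0,0,0,0],[0,0,0,0,0,0,0]]]'; done
python3 -m crank '[[[0,0,0,0,0,0,0],[0,0,0,0,0,0,0],[0,0,0,0,0,0,0],[0,0,0,0,0,0,0],[0,0,0,0.025,0,0,0],[0,0,0,0.03,0,0,0],[0,0,0,0.03,0,0,0],[0,0,0,0.03,0,0,0],[0,0,0,0.03,0,0,0],[0,0,0,0.03,0,0,0],[0,0,0,0.01,0,0,0],[0,0,0,0,0,0,0]]]'
```

```text
t: 4.97
position: [0.63, 0.0344, 0.0713]
orientation: [-180.0, -0.0, 164.2]
force: [0.0, -0.3, -0.8]
grip_width: -0.002
t: 5.97
position: [0.63, 0.0345, 0.0713]
orientation: [-180.0, 0.0, 164.2]
force: [0.0, 0.4, 0.7]
grip_width: -0.0
t: 6.97
position: [0.6318, 0.0344, 0.2596]
orientation: [179.9, 0.3, 164.2]
force: [0.1, 0.5, -0.2]
grip_width: -0.0
```

```bash
python3 -m crank '[[[0,-0.014,-0.026,0,0,0,0],[0,-0.015,-0.028,0,0,0,0],[0,-0.015,-0.028,0,0,0,0],[0,-0.015,-0.028,0,0,0,0],[0,-0.015,-0.028,0,0,0,0],[0,-0.015,-0.028,0,0,0,0],[0,-0.015,-0.028,0,0,0,0],[0,-0.015,-0.028,0,0,0,0],[0,-0.015,-0.028,0,0,0,0],[0,-0.012,-0.02,0,0,0,0],[0,0,0,0,0,0,0],[0,0,0,0,0,0,0]]]'
python3 - <<'E'
from h import *
o=bot.get_obs();print(o["position"],o["qpos"])
c=bot.get_calibration("wrist");im=bot.camera("wrist")[:,:,::-1].copy()
cv2.imwrite("pics/w2.png",im)
E
```

```text
t: 7.97
position: [0.4824, -0.2366, 0.2549]
orientation: [-180.0, -0.1, 164.0]
force: [0.6, 0.7, -0.6]
grip_width: 0.005
[ 0.48243612 -0.23659502  0.25493933] [  6.84460673  20.14928548  18.14324791 105.99519202  -7.47109745
  55.14254635 102.25821935]
```

View pics/w2.png

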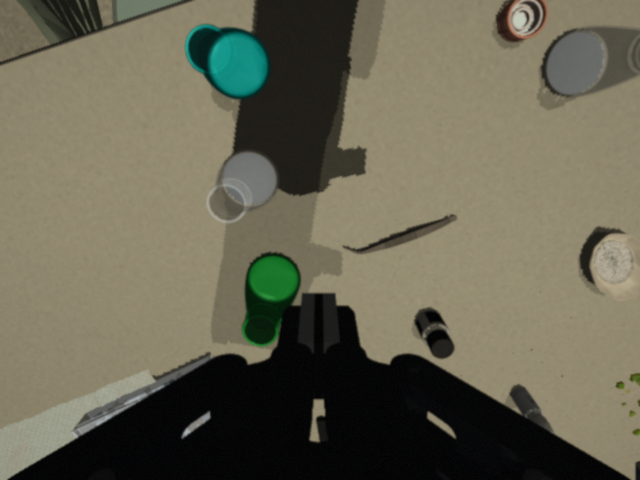

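Wrist view: clear bottle mouth at (228,202), foot at (248,178), no cap anywhere near it. Teal is at (230,60), green at (270,290). Checking its position.

```bash
python3 - <<'E'
from h import *
for n,p,z in [("m3",(228.5,201.5),.104),("foot",(249,179),0),("green mouth",(261,330),.104),("teal mouth",(206,47),.104)]: print(n,plane("wrist",p,z))
print(bot.get_obs()["position"])
E
```

```text
m3 [ 0.45152332 -0.29184965  0.104     ]
foot [ 0.45314796 -0.29539376  0.        ]
green mouth [ 0.55792954 -0.3029757   0.104     ]
teal mouth [ 0.35298207 -0.27114796  0.104     ]
[ 0.48342368 -0.23510516  0.25505907]
```

```bash
python3 -m crank '[[[0,-0.01,-0.019,0,0,0,0],[0,-0.011,-0.02,0,0,0,0],[0,-0.011,-0.02,0,0,0,0],[0,0,0,0,0,0,0],[0,0,0,-0.02,0,0,0],[0,0,0,-0.02,0,0,0],[0,0,0,-0.01,0,0,0],[0,0,0,0,0,0,0],[0,0,0,0,0,0,0],[0,0,0,0,0,0,0]]]'
```

```text
t: 8.85
position: [0.4528, -0.2944, 0.207]
orientation: [-180.0, 0.1, 164.2]
force: [0.1, 0.5, 0.1]
grip_width: 0.002
```

```bash
python3 -m crank '[[[0,-0.001,0,-0.01,0,0,0],[0,0,0,-0.02,0,0,0],[0,0,0,-0.015,0,0,0],[0,0,0,-0.007,0,0,0],[0,0,0,0,0,0,0],[0,0,0,0,0,0,0],[0,0,0,0,0,0,0],[0,0,0,0,0,0,0]]]'
python3 - <<'E'
from h import *
print(bot.get_obs()["position"])
a=bot.camera("scene")[:,:,::-1];b=bot.camera("side")[:,:,::-1]
f=lambda im,x,y:cv2.resize(im[y:y+150,x:x+200],(400,300),interpolation=cv2.INTER_CUBIC)
cv2.imwrite("pics/d2.png",np.hstack([f(a,360,130),f(b,300,110)]))
E
```

```text
t: 9.52
position: [0.4516, -0.295, 0.1553]
orientation: [-180.0, 0.1, 164.2]
force: [-0.2, -0.8, -0.3]
grip_width: 0.001
[ 0.45163234 -0.29499108  0.15525051]
```

View pics/d2.png

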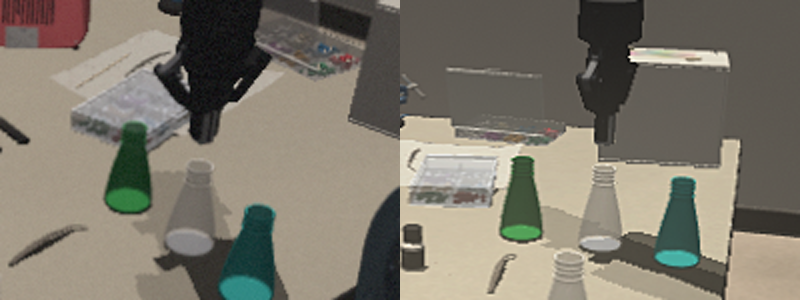

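The tips are centred over the clear bottle's mouth with a gap of about 3 cm. I'll hold, then rise.

```bash
for i in 1 2; do python3 -m crank '[[[0,0,0,0,0,0,0],[0,0,0,0,0,0,0],[0,0,0,0,0,0,0],[0,0,0,0,0,0,0],[0,0,0,0,0,0,0],[0,0,0,0,0,0,0],[0,0,0,0,0,0,0],[0,0,0,0,0,0,0],[0,0,0,0,0,0,0],[0,0,0,0,0,0,0],[0,0,0,0,0,0,0],[0,0,0,0,0,0,0]]]'; done
python3 -m crank '[[[0,0,0,0,0,0,0],[0,0,0,0,0,0,0],[0,0,0,0,0,0,0],[0,0,0,0,0,0,0],[0,0,0,0.02,0,0,0],[0,0,0,0.03,0,0,0],[0,0,0,0.03,0,0,0],[0,0,0,0.02,0,0,0],[0,0,0,0.01,0,0,0],[0,0,0,0,0,0,0],[0,0,0,0,0,0,0]]]'
python3 -m crank '[[[0,0.01,0.03,0,0,0,0],[0,0.01,0.03,0,0,0,0],[0,0.01,0.03,0,0,0,0],[0,0.01,0.03,0,0,0,0],[0,0.01,0.03,0,0,0,0],[0,0.01,0.03,0,0,0,0],[0,0.01,0.03,0,0,0,0],[0,0.01,0.03,0,0,0,0],[0,0.01,0.03,0,0,0,0],[0,0.01,0.03,0,0,0,0],[0,0.01,0.03,0,0,0,0],[0,0.01,0.03,0,0,0,0]]]'
```

```text
t: 10.62
position: [0.451, -0.2946, 0.1543]
orientation: [180.0, 0.0, 164.2]
force: [0.3, 0.4, -0.1]
grip_width: -0.001
t: 11.62
position: [0.451, -0.2946, 0.1543]
orientation: [-180.0, 0.0, 164.2]
force: [-0.6, -0.5, 0.2]
grip_width: -0.001
t: 12.53
position: [0.4508, -0.2943, 0.2637]
orientation: [180.0, -0.0, 164.2]
force: [0.4, 0.6, -0.6]
grip_width: -0.001
t: 13.53
position: [0.5701, 0.0669, 0.262]
orientation: [-179.9, -0.2, 164.2]
force: [0.3, -0.0, 0.1]
grip_width: 0.0
```

```bash
python3 -m crank '[[[0,0.01,0.025,0,0,0,0],[0,0.01,0.025,0,0,0,0],[0,0.01,0.025,0,0,0,0],[0,0.01,0.025,0,0,0,0],[0,0.01,0.025,0,0,0,0],[0,0.007,0.02,0,0,0,0],[0,0,0,0,0,0,0],[0,0,0,-0.02,0,0,0],[0,0,0,-0.02,0,0,0],[0,0,0,0,0,0,0],[0,0,0,0,0,0,0]]]'
python3 - <<'E'
from h import *
print(bot.get_obs()["position"],plane("scene",(242,252),0),plane("side",(217,282),0))
im=bot.camera("wrist")[:,:,::-1].copy()
cv2.imwrite("pics/w3.png",im)
E
```

```text
t: 14.45
position: [0.6265, 0.2095, 0.2219]
orientation: [-179.8, -0.2, 164.2]
force: [0.4, -0.3, 0.5]
grip_width: 0.001
[0.62647196 0.20945837 0.22187498] [0.75058641 0.08414639 0.        ] [0.75093028 0.08965705 0.        ]
```

View pics/w3.png

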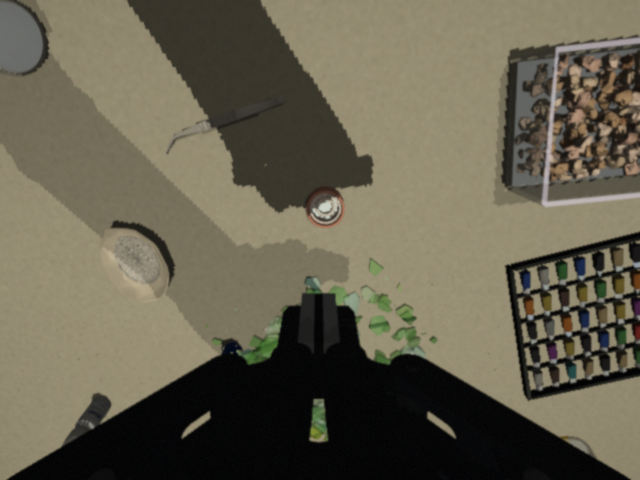

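Wrist view: the spare cap's rim is centred at about (325,207) under the camera, alone. The dropper is 0.17 m away.

```bash
python3 - <<'E'
from h import *
print(plane("wrist",(325,207),.022),bot.get_obs()["position"])
E
python3 -m crank '[[[0,0.001,0.002,-0.02,0,0,0],[0,0,0,-0.025,0,0,0],[0,0,0,-0.025,0,0,0],[0,0,0,-0.025,0,0,0],[0,0,0,-0.02,0,0,0],[0,0,0,0,0,0,0],[0,0,0,0,0,0,0],[0,0,0,0,0,0,0]]]'
```

```text
[0.6309843  0.21537543 0.022     ] [0.62756929 0.20978667 0.22351181]
t: 15.17
position: [0.6304, 0.2127, 0.1113]
orientation: [179.9, 0.1, 164.2]
force: [-0.4, 0.8, -0.5]
grip_width: -0.002
```

```bash
python3 -m crank '[[[0,0,0.001,-0.015,0,0,0],[0,0,0,-0.015,0,0,0],[0,0,0,-0.008,0,0,0],[0,0,0,0,0,0,0],[0,0,0,0,0,0,0],[0,0,0,0,0,0,0],[0,0,0,0,0,0,0]]]'
python3 - <<'E'
from h import *
print(bot.get_obs()["position"])
a=bot.camera("scene")[:,:,::-1];b=bot.camera("side")[:,:,::-1]
f=lambda im,x,y:cv2.resize(im[y:y+150,x:x+200],(400,300),interpolation=cv2.INTER_CUBIC)
cv2.imwrite("pics/d3.png",np.hstack([f(a,110,190),f(b,140,200)]))
E
```

```text
t: 15.75
position: [0.6295, 0.2136, 0.0719]
orientation: [180.0, 0.1, 164.2]
force: [-0.4, 0.1, 0.1]
grip_width: -0.004
[0.62948505 0.21355433 0.07188186]
```

View pics/d3.png

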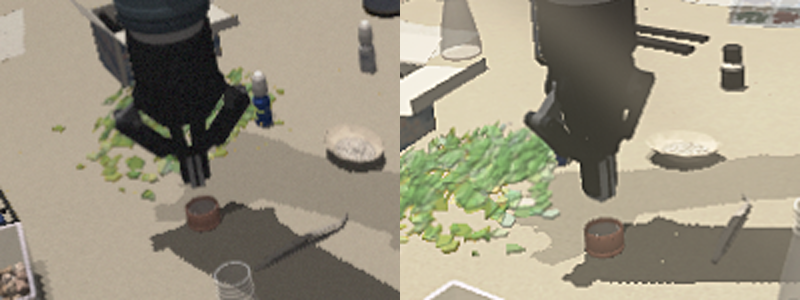

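Both views show the tips centred above the spare cap with a gap of about 2.5 cm. I'll hold, check, then hand in.

```bash
for i in 1 2 3; do python3 -m crank '[[[0,0,0,0,0,0,0],[0,0,0,0,0,0,0],[0,0,0,0,0,0,0],[0,0,0,0,0,0,0],[0,0,0,0,0,0,0],[0,0,0,0,0,0,0],[0,0,0,0,0,0,0],[0,0,0,0,0,0,0],[0,0,0,0,0,0,0],[0,0,0,0,0,0,0],[0,0,0,0,0,0,0],[0,0,0,0,0,0,0]]]'; done
python3 - <<'E'
from h import *
a=bot.camera("scene")[:,:,::-1];s=cv2.imread("pics/scene0.png")
for n,(x,y) in dict(dish=(287,262),m3=(455,235),A=(352,292),B=(231,350),spare=(211,297),pot=(351,226)).items():
    p=lambda im:cv2.GaussianBlur(cv2.cvtColor(im[y-25:y+25,x-18:x+18],cv2.COLOR_BGR2GRAY),(3,3),0).astype(np.float32)
    print(n,[np.round(v,2) for v in cv2.phaseCorrelate(p(s),p(a),cv2.createHanningWindow((36,50),cv2.CV_32F))])
print(bot.get_obs()["position"]); bot.close_job()
E
```

```text
t: 16.85
position: [0.629, 0.2134, 0.0713]
orientation: [-180.0, 0.0, 164.2]
force: [0.3, -0.0, -0.4]
grip_width: 0.002
t: 17.85
position: [0.629, 0.2134, 0.0713]
orientation: [-180.0, 0.0, 164.2]
force: [-0.1, 0.6, 0.6]
grip_width: -0.002
t: 18.85
position: [0.629, 0.2134, 0.0713]
orientation: [180.0, 0.0, 164.2]
force: [-0.2, 0.3, -0.5]
grip_width: 0.003
dish [array([ 0.12, -0.42]), np.float64(0.86)]
m3 [array([ 0.  , -0.05]), np.float64(0.84)]
A [array([-0.16, -0.1 ]), np.float64(0.78)]
B [array([-0.6 ,  0.34]), np.float64(0.55)]
spare [array([-0.24,  0.54]), np.float64(0.35)]
pot [array([0.17, 0.06]), np.float64(0.84)]
[0.62901408 0.21341037 0.07128901]
the job is handed in; nothing more can be done
```

I pointed at the grit dish, then at the open mouth of the clear bottle with no cap, then at the spare cap. Each hold lasted more than 2.3 s, with the fingertips about 2.5–3 cm above. I handed the job in after about 19 s, still pointing at the spare cap.

**Final position:** the TCP was at (0.629, 0.213, 0.071). The views I measured before coming down put the cap's axis within about 3 mm of that, and the grasp point was about 46 mm above its rim.

**Contact and movement:** force readings stayed at noise level (1.5 N or less, highest while moving freely), and I saw no contact in the pictures. Comparing the scene before and after for the dish, the three bottles, the spare cap and the pot showed shifts of 0.6 px or less. The matches were weaker for the spare cap (0.35) and one capped bottle (0.55), probably because the arm's shadow fell there. I did not run that comparison for the droppers, the tweezers or the other two caps.

**Disagreement between views:** position estimates mostly agreed within 3–5 mm. The exceptions were single-view readings from the side camera, which were up to 10 mm off in y for the bottle mouths and the dish. I relied on the triangulated and wrist-camera values instead.

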